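# Level the weighing platform and hold the spirit level down

## Robot

A 6-joint arm with a two-finger parallel gripper is mounted at the origin on the work surface. World frame = base frame: x ahead of the robot, y to its left, z up, the work surface at z = 0. Lengths are in m, angles in rad, forces in N, time in s.
With the tool pointing down it reaches from about 0.325 to 0.925 m from the base axis. Payload 3.1 kg.
Tool frame: the origin (TCP) lies on the centre line of the jaws, within the pads' length; the fingertips stand bot.nose_length ahead of it and the grasp point (between the pads) is the TCP (bot.nose_length is the distance from the TCP to the fingertips, in m); z points along the fingers, y is the line along which they close (so a half turn about z gives the same grasp; the last joint's range is limited). The gripper opens to 85 mm and grips with 20 to 120 N. Pads are 22 mm wide; open, the fingers measure 114 mm over their backs; the gripper's body (76 mm by 85 mm) begins 54 mm behind the grasp point. The pads swing forward as they close: fully open they stand 13 mm farther back than shut.
Start: joints at [1.081, 0.217, 1.613, -0, 1.311, -0.112], TCP at [0.231, 0.581, 0.25] pointing down, gripper open.
Joint ranges: [-2.75, 2.75], [-0.78, 2.1], [0.31, 2.55], [-1.13, 4.27], [0.13, 2.63], [-2.58, 2.58]. Speed limits (rad/s): [2.79, 2.79, 3.14, 3.14, 3.14, 3.14].

## Interface

Orientations are given as a 3x3 rotation matrix whose columns are the frame's x, y, z axes.
In Python, from cell import monitor, imaging, bot, masks_of, place_of gives the robot as it stands.
- The arm moves only by the tool apply_moves, never from a script. Its argument "plan" is a list of rows, each a list of 7 numbers: the shift along the tool's x, y, z in units of 80 mm (1.0 is 80 mm), then the turn, a rotation vector about the tool's x, y, z in units of 0.5 rad (1.0 is 0.5 rad), then the gripper command: -1 is fully open, 1 is shut, values between are in proportion. A call has exactly 5 rows; each row is the pose to reach, as a shift and turn from the pose commanded when the call began, along the tool's axes at that moment; what a row does not reach only later rows make up. A row lasts 1/8 s, in which the tool goes at most 62.5 mm and 10.7 degrees, less where a joint would pass 70% of its speed; a pose out of reach is approached as far as the arm can. A call with a number of a shift or a turn outside -1 to 1 is refused whole. A call with a gripper value outside its range is refused whole. The fingers move at their own pace and stop on an object; "force" is the grip in N (left out, the last holds). Time passes only in rows, so rows that repeat a pose let the fingers close, or fill a call up. It gives the time, the measured TCP pose, the force, the opening and the grip force at its end, in the units of the state.
- monitor.state(): the state, without advancing time (a new reading comes with each control period).
- imaging.camera(name): name is "scene" or "top" or "wrist"; returns the picture (384x512x3 uint8, red, green, blue); there is no depth.
- imaging.get_calibration(name): a dict with "fx", "fy", "cx", "cy" (pixels), "R" (3x3) and "t" (3): a world point X has camera coordinates R X + t. Camera axes: x right, y down, z forward; pixel columns grow to the right and rows downward; lengths in m; the calibration is good to about 2 mm. The wrist camera is an equidistant fisheye: a pixel r from the principal point sees the ray r / f radians off the axis. A picture is of the moment at which its call begins: read the wrist's pose just before it. get_calibration takes no time and is no camera call; for the wrist camera it gives the pose at the moment of the call.
- bot.hand_in(): hands the job in; it is judged then, once.
Trained networks look in the newest picture that a camera, given by its name, has taken for a name from the list of things; names that differ only in an ending like _2 or _b are one class to them, and where a whole thing is asked for, a point or a joint stands for the part that bears it (a point fixed in the world has none). Each returns a list of dicts, best first, with "score" (0 to 1); they miss things now and then, are a little off and sometimes report something else, mostly with a low value. They report only what shows in the picture. A call takes as long as a camera call.
- masks_of(camera, thing): "pixels" (384x512 bool, what is visible of it).
- place_of(camera, thing): "at" ([x, y, z] in m, in world coordinates, good to about 4 mm: a listed point, or the origin of a listed thing).
The state is a dict: "time_s": time; "joints": joint angles; "joint_vel": joint speeds; "tau": joint torques, N m; "ee_pos": TCP position; "tcp_rot": TCP orientation; "contact_force": force on the tool from outside, world axes, zero at the start; "ft_torque": the same for the moment, N m; "grip_width": finger opening in m; "gripper_force": force on a finger pad.
Only numpy, scipy, OpenCV 4.12 (cv2) and the standard library are available. Lean on these libraries where they do the work, as an engineer would, in place of code of your own. Each camera call takes 0.05 s, during which the arm holds its last target. There are 200 camera calls.

## Task

Clear the weighing platform by hanging the orange ear defenders over the steel rail, band over the bar and cups either side, and let go of them. Then turn the orange cam foot of the platform until the bubble of the yellow spirit level standing on it rests between the two black lines, and finally press the red sprung pad of the level well down, gently, keeping the bubble centred. Finish while still holding the pad down, and leave everything else on the bench where it is.

Things in the scene. Friction and masses are not known exactly. Their poses are not given: they have to be found in the camera images.
- muffs: ear defenders, 0.24 kg, standing loose on the platform on two orange cups (64 mm along x, 30 along y, 80 high) at y = +-61 mm, 152 mm wide over all, 72 mm clear between the cups' cushions; a stiff steel band in the y-z plane joins them over the top. Origin: midway between the cups at their bottom; z up
- muffs_crown (a point): centre of the top of the ear defenders' black crown block, 164 mm above the cups' bottom; the block is 32 mm along x (grip it across this from above), 56 along y, 24 high; when hung, its flat underside lies on the bar, so keep fingertips above that
- rail: fixed hanging rail: a round steel bar of 16 mm diameter along the rail's own x, 240 mm long between two posts at its ends. Origin on the bench under the middle of the bar; bar centre 152 mm up. Hung over it, the ear defenders' y lies across the bar and their cups clear the bench by 20 mm
- rail_mid (a point): top of the bar at its middle, 160 mm above the bench
- deck: the platform's steel deck, 240 mm (x) by 280 mm (y), 10 mm thick. Origin: centre of its top face, 55 mm above the bench; it rocks about its own x axis through this point. The foot is on its -y side, which starts low (by 0.9 to 2.3 degrees)
- foot_grip (a point): grip point of the cam foot, 88 mm above the bench on its vertical axis, 175 mm to the -y side of the deck's centre: an orange bar 52 mm along the point's x, 14 mm thick along its y, from 68 to 100 mm above the bench; the point turns with the foot
- foot (a joint): turn of the cam foot, rad, 0 to 2.2, growing clockwise seen from above; starts 0.2 to 0.65. Clockwise raises the foot's side, 0.028 rad of tilt per rad; it stays where left (0.12 N m friction). The bench is not quite level: the value that centres the bubble differs each time, 1.2 to 1.6, so go by the bubble
- level: yellow spirit level, 26 mm (x) by 200 mm (y) by 40 mm high, 0.3 kg, standing loose on the deck along its y (within about 9 degrees). Origin: centre of its underside. Lime vial on the middle of its top with two black lines 8 mm either side of the middle
- bubble_mid (a point): middle of the white bubble (10 mm long) in the vial, on top of the level. Its place along the level's y (0 at the middle, towards the pad and away from the foot positive) shows the tilt: it runs to the high side, 0.30 m per rad of tilt, i.e. -8.4 mm per rad of foot turn, and settles in about 0.5 s; in the level's z it stays 48 mm above the underside
- pad_top (a point): centre of the top of the red sprung pad, a 20 mm disc, on top of the level 66 mm to +y of its middle; 52 mm above the level's underside, moves with the pad
- pad (a joint): how far the pad is pressed, m, 0 (up) to 0.007 (bottom); needs 2 N to start and 9 N at the bottom (1 N per mm)
- gas_cylinder: green steel gas cylinder, 44 mm across, 140 high; bystander, to be left alone. Origin: centre of its underside
- jar: white jar with blue cap, 70 mm across, 75 high; bystander, to be left alone. Origin: centre of its underside
- spray: white bottle with red cap, 56 mm across, 150 high; bystander, to be left alone. Origin: centre of its underside
- mug: blue mug, 80 mm across, 90 high; bystander, to be left alone. Origin: centre of its underside
- driver: screwdriver lying on the bench; bystander, to be left alone. Origin: on the tool
- wrench: wrench lying on the bench; bystander, to be left alone. Origin: on the tool
- torch: orange and black torch, standing, 48 mm across, 145 high; bystander, to be left alone. Origin: centre of its underside

How it is judged:
By the outcome, as a careful person would: the job done as asked, in the order asked, and still so for the second after the job is handed in, while the arm keeps its last pose, push and grip.
It also fails if it takes over 64 s, if anything falls off the work surface, if the arm or the gripper's body presses on something with over 40 N, if the wrist force passes 120 N, or if a joint passes its speed limit or range.

## Working session

There is one attempt and no reset: what is moved stays moved. The work goes in short steps, Python scripts to look and compute and a tool call to move; the robot and the scene stay as the last step left them, time stands still between calls to the robot, and variables do not carry over. Pictures are saved under pics/ and viewed, at most 10 in all, crops included, and the job is handed in when it is done.

Besides the shell and the picture viewer there is one more tool, called after "Request:" by a JSON object that holds its "method" and its "body". apply_moves: Moves the arm, as the interface text tells. Shifts and turns lie within -1 to 1; 1 stands for 80 mm of shift or 0.5 rad of turn. Its arguments: {"type":"object","properties":{"plan":{"type":"array","items":{"type":"array","items":{"type":"number","minimum":-1,"maximum":1}}},"force":{"type":"number"}},"required":["plan"]}

```bash
mkdir -p pics; ls
python3 - <<'E'
from cell import monitor, imaging, bot, masks_of, place_of
import numpy as np, cv2
np.set_printoptions(precision=4,suppress=True)
s=monitor.state(); print(s['time_s'],s['ee_pos'],s['tcp_rot'],bot.nose_length,s['grip_width'])
ims=[imaging.camera(c) for c in('scene','top')]
cv2.imwrite('pics/a.png',np.vstack(ims)[:,:,::-1][:, :])
for c in('scene','top'):
  for n in['muffs','muffs_crown','rail','rail_mid','deck','foot_grip','level','bubble_mid','pad_top','gas_cylinder','jar','spray','mug','torch','driver','wrench']:
    r=place_of(c,n); print(c,n,[(np.round(d['at'],4),round(d['score'],2)) for d in r[:2]])
E
```

```text
pics
0.0 [0.2301 0.5802 0.2489] [[-0.9295  0.3689 -0.0012]
 [ 0.3689  0.9295 -0.0022]
 [ 0.0003 -0.0025 -1.    ]] 0.019 0.0858162082098557
scene muffs [(array([0.4556, 0.1981, 0.0532]), 0.68)]
scene muffs_crown [(array([0.4551, 0.194 , 0.218 ]), 0.83)]
scene rail [(array([ 0.5636, -0.2655,  0.0018]), 0.55), (array([ 0.486 , -0.5584, -0.0002]), 0.29)]
scene rail_mid [(array([ 0.5635, -0.2656,  0.1611]), 0.66)]
scene deck [(array([0.519 , 0.2029, 0.0549]), 0.77), (array([ 0.4855, -0.5592, -0.0017]), 0.32)]
scene foot_grip [(array([0.5023, 0.0231, 0.091 ]), 0.48)]
scene level [(array([0.5728, 0.1918, 0.0546]), 0.79)]
scene bubble_mid [(array([0.3384, 0.4179, 0.001 ]), 0.16)]
scene pad_top [(array([0.5661, 0.2584, 0.108 ]), 0.41)]
scene gas_cylinder [(array([0.7738, 0.0108, 0.0011]), 0.75)]
scene jar [(array([ 0.7765, -0.1594, -0.0002]), 0.88)]
scene spray [(array([0.7433, 0.3422, 0.001 ]), 0.64)]
scene mug [(array([ 0.4881, -0.5579,  0.0002]), 0.8), (array([0.4549, 0.194 , 0.2185]), 0.55)]
scene torch [(array([ 0.4979,  0.4553, -0.    ]), 0.83), (array([0.5663, 0.257 , 0.1107]), 0.7)]
s
[... 549 characters left out ...]
 0.87), (array([0.5704, 0.2572, 0.1079]), 0.39)]
top foot_grip [(array([0.505 , 0.0238, 0.0928]), 0.44)]
top level [(array([ 0.7698, -0.1582,  0.002 ]), 0.67), (array([0.5181, 0.2008, 0.0546]), 0.66)]
top bubble_mid []
top pad_top [(array([0.568 , 0.2572, 0.1075]), 0.43)]
top gas_cylinder [(array([ 0.777 ,  0.008 , -0.0031]), 0.47)]
top jar [(array([ 0.7717, -0.1568,  0.0008]), 0.59), (array([ 0.7754,  0.0075, -0.0001]), 0.52)]
top spray [(array([0.7431, 0.3429, 0.0024]), 0.76)]
top mug [(array([ 0.4883, -0.559 , -0.002 ]), 0.98)]
top torch [(array([ 0.494 ,  0.4622, -0.0011]), 0.79)]
top driver [(array([ 0.3304, -0.1586,  0.0006]), 0.74)]
top wrench [(array([0.3362, 0.4183, 0.0019]), 0.83)]
```

```bash
python3 -c "
import cv2;i=cv2.imread('pics/a.png');cv2.imwrite('pics/a1.png',cv2.resize(i[:384],(800,600)));cv2.imwrite('pics/a2.png',cv2.resize(i[384:],(800,600)))"
```

```text
(no output)
```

View pics/a1.png

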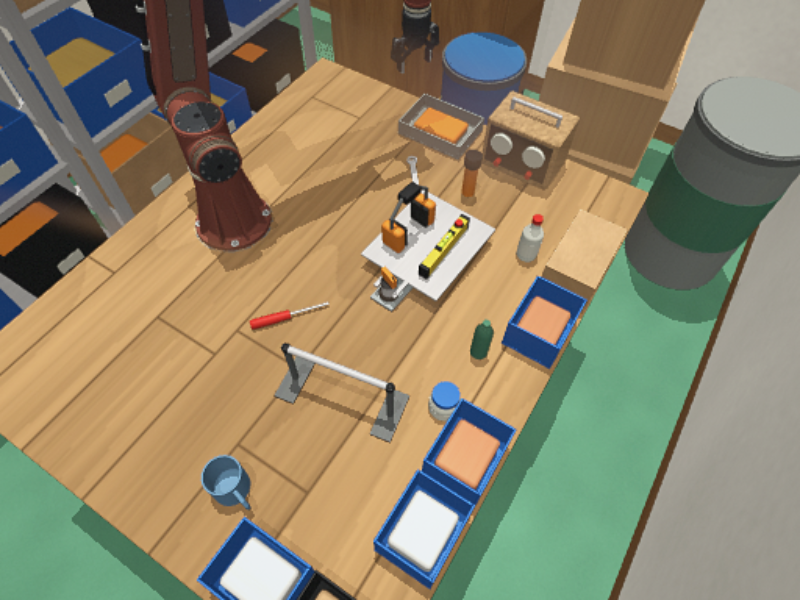

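View pics/a2.png

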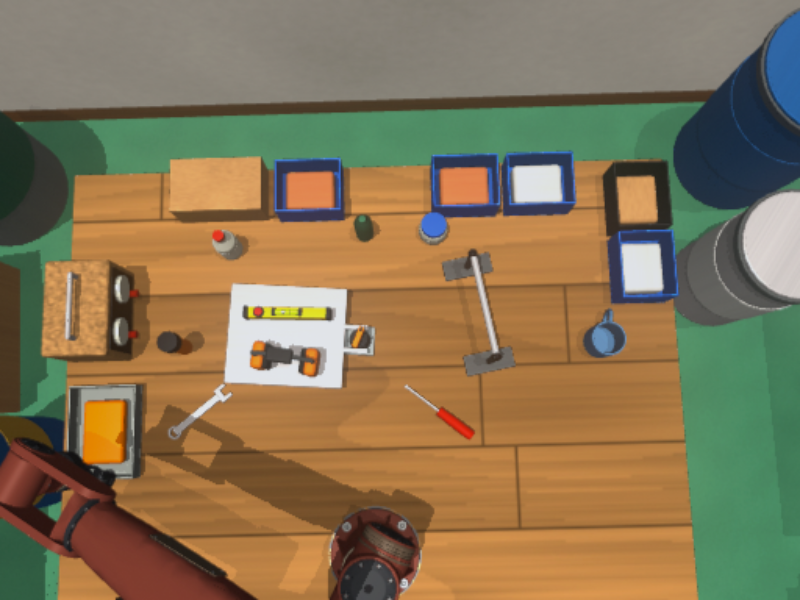

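The pictures show the muffs at (285,355) in top, the level at (287,312), the foot at (360,337) and the rail from (474,262) to (492,355). Next I measure the yaws.

```bash
cat > h.py <<'E'
from cell import monitor, imaging, bot, masks_of, place_of
import numpy as np, cv2
from scipy.spatial.transform import Rotation as Ro
np.set_printoptions(precision=4,suppress=True)
def ray(cal,u,v,fish=False):
    x,y=(u-cal['cx'])/cal['fx'],(v-cal['cy'])/cal['fy']
    if fish:
        r=np.hypot(x,y)+1e-12; d=np.array([x/r*np.sin(r),y/r*np.sin(r),np.cos(r)])
    else: d=np.array([x,y,1.])
    R=np.array(cal['R']);t=np.array(cal['t']); return -R.T@t, R.T@d
def at_z(cal,u,v,z,fish=False):
    c,d=ray(cal,u,v,fish); return c+d*(z-c[2])/d[2]
def go(p,yaw,s=None,down=True):
    """shift (units 80mm) and turn (units .5 rad) in current tool axes to reach p with tool y axis at heading yaw, pointing down"""
    s=s or monitor.state(); R=np.array(s['tcp_rot']); P=np.array(s['ee_pos'])
    y=np.array([np.cos(yaw),np.sin(yaw),0]); z=np.array([0,0,-1.]); T=np.column_stack([np.cross(y,z),y,z])
    d=R.T@(np.array(p)-P)/.08; w=Ro.from_matrix(R.T@T).as_rotvec()/.5
    print('t',s['time_s'],'pos',P,'yaw',np.arctan2(R[1,1],R[0,1]),'q',np.array(s['joints']),'grip',s['grip_width']); print('shift',d,'turn',w)
E
python3 - <<'E'
from h import *
im=imaging.camera('top');cal=imaging.get_calibration('top')
hsv=cv2.cvtColor(im,cv2.COLOR_RGB2HSV)
def pts(m,z): 
    v,u=np.nonzero(m); return np.array([at_z(cal,a,b,z)[:2] for a,b in zip(u,v)])
def ax(p):
    c=p.mean(0);w,V=np.linalg.eigh(np.cov((p-c).T)); return c,np.degrees(np.arctan2(*V[::-1,1])),np.sqrt(w)
for n,z in(('deck',.055),('level',.095),('muffs',.135),('foot_grip',.1),('rail',.152)):
    r=masks_of('top',n)
    if r: print(n,r[0]['score'],r[0]['pixels'].sum(),ax(pts(r[0]['pixels'],z)))
m=masks_of('top','muffs')[0]['pixels']&(hsv[...,1]>150)
k,l,st,c=cv2.connectedComponentsWithStats(m.astype('u1')); print(st[:,4],c,[at_z(cal,*x,.12) for x in c[1:]])
d=masks_of('top','deck')[0]['pixels']; q=cv2.minAreaRect(np.argwhere(d)[:,::-1].astype('f4'));b=cv2.boxPoints(q);print([at_z(cal,*x,.055)[:2] for x in b])
E1=at_z(cal,474*.64,262*.64,.152);E2=at_z(cal,492*.64,355*.64,.152);print(E1,E2,np.degrees(np.arctan2(*(E1-E2)[1::-1])))
cv2.imwrite('pics/b.png',cv2.resize(im[170:260,130:330],(800,360),interpolation=cv2.INTER_CUBIC)[:,:,::-1])
go((.4555,.194,.33),0)
E
```

```text
deck 0.79 3729 (array([0.5201, 0.1964]), np.float64(83.00496935692179), array([0.0717, 0.0888]))
level 0.8 491 (array([0.5675, 0.1923]), np.float64(86.77715559716437), array([0.0094, 0.059 ]))
muffs 0.64 597 (array([0.4581, 0.1925]), np.float64(80.94552118173331), array([0.0164, 0.0502]))
foot_grip 0.62 134 (array([0.5005, 0.0217]), np.float64(138.4109821445851), array([0.0118, 0.0123]))
rail 0.96 1134 (array([ 0.5473, -0.2546]), np.float64(-169.8488170731587), array([0.0289, 0.102 ]))
[196391     39    118     60] [[255.58   191.4579]
 [165.4359 221.2564]
 [198.6864 231.6102]
 [163.8    231.0667]] [array([0.4877, 0.2525, 0.12  ]), array([0.4473, 0.1333, 0.12  ]), array([0.4526, 0.2583, 0.12  ])]
[array([0.4106, 0.3469]), array([0.6506, 0.3366]), array([ 0.6239, -0.0013]), array([0.3853, 0.0156])]
[ 0.6631 -0.247   0.152 ] [ 0.4493 -0.2783  0.152 ] 8.328383875280414
t 2.1 pos [0.2305 0.5809 0.2503] yaw 1.1930160099199092 q [ 1.0808  0.2169  1.6134 -0.      1.3113 -0.1122] grip 0.08568414485745526
shift [-4.3979 -3.4585 -0.9961] turn [ 0.    -0.     2.386]
```

View pics/b.png

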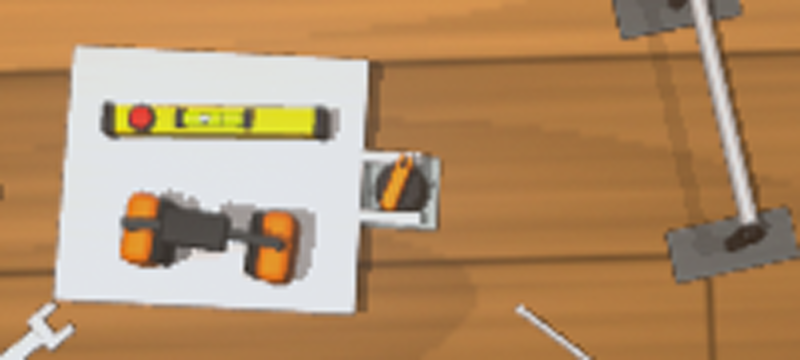

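Request:
{"method": "apply_moves", "body": {"plan": [[-0.2,-0.16,-0.05,0,0,0,-1],[-0.4,-0.32,-0.1,0,0,0,-1],[-0.6,-0.48,-0.15,0,0,0,-1],[-0.8,-0.64,-0.2,0,0,0,-1],[-1,-0.79,-0.25,0,0,0,-1]], "force": 30}}

```text
time_s: 2.72
ee_pos: [0.2825, 0.4913, 0.2708]
tcp_rot: [[-0.929, 0.369, 0.0], [0.369, 0.929, 0.0], [-0.0, 0.0, -1.0]]
contact_force: [0.1, 0.4, 0.4]
grip_width: 0.0856
gripper_force: 0.0
```

Request:
{"method": "apply_moves", "body": {"plan": [[-0.2,-0.16,-0.05,0,0,0,-1],[-0.4,-0.32,-0.1,0,0,0,-1],[-0.6,-0.48,-0.15,0,0,0,-1],[-0.8,-0.64,-0.2,0,0,0,-1],[-1,-0.79,-0.25,0,0,0,-1]]}}

```text
time_s: 3.35
ee_pos: [0.3333, 0.4033, 0.2906]
tcp_rot: [[-0.929, 0.369, 0.0], [0.369, 0.929, 0.0], [-0.0, 0.0, -1.0]]
contact_force: [-0.6, 0.4, 0.0]
grip_width: 0.0853
gripper_force: 0.0
```

Request:
{"method": "apply_moves", "body": {"plan": [[-0.2,-0.16,-0.05,0,0,0,-1],[-0.4,-0.32,-0.1,0,0,0,-1],[-0.6,-0.48,-0.15,0,0,0,-1],[-0.8,-0.64,-0.2,0,0,0,-1],[-1,-0.79,-0.25,0,0,0,-1]]}}

```text
time_s: 3.98
ee_pos: [0.3842, 0.315, 0.3106]
tcp_rot: [[-0.929, 0.369, 0.0], [0.369, 0.929, 0.0], [-0.0, 0.0, -1.0]]
contact_force: [-0.2, -0.4, 0.3]
grip_width: 0.0855
gripper_force: 0.0
```

Request:
{"method": "apply_moves", "body": {"plan": [[-0.2,-0.16,-0.05,0,0,0,-1],[-0.4,-0.32,-0.1,0,0,0,-1],[-0.6,-0.48,-0.15,0,0,0,-1],[-0.8,-0.64,-0.2,0,0,0,-1],[-1,-0.79,-0.25,0,0,0,-1]]}}

```text
time_s: 4.6
ee_pos: [0.4351, 0.2267, 0.3306]
tcp_rot: [[-0.929, 0.369, 0.0], [0.369, 0.929, 0.0], [-0.0, 0.0, -1.0]]
contact_force: [0.8, 0.0, -0.5]
grip_width: 0.0855
gripper_force: 0.0
```

Request:
{"method": "apply_moves", "body": {"plan": [[-0.1,-0.1,0,0,0,0.2,-1],[-0.3,-0.2,0,0,0,0.4,-1],[-0.4,-0.3,0,0,0,0.6,-1],[-0.4,-0.3,0,0,0,0.8,-1],[-0.4,-0.3,0,0,0,1,-1]]}}

```text
time_s: 5.22
ee_pos: [0.4558, 0.193, 0.3304]
tcp_rot: [[-0.636, 0.772, -0.0], [0.772, 0.636, 0.0], [0.0, -0.0, -1.0]]
contact_force: [0.6, 0.3, 0.4]
grip_width: 0.0854
gripper_force: 0.0
```

Request:
{"method": "apply_moves", "body": {"plan": [[0,0,0,0,0,0.3,-1],[0,0,0,0,0,0.6,-1],[0,0,0,0,0,0.9,-1],[0,0,0,0,0,1,-1],[0,0,0,0,0,1,-1]]}}

```text
time_s: 5.85
ee_pos: [0.4557, 0.1933, 0.3304]
tcp_rot: [[-0.192, 0.981, 0.0], [0.981, 0.192, -0.0], [-0.0, 0.0, -1.0]]
contact_force: [-0.0, -0.4, -0.4]
grip_width: 0.0854
gripper_force: 0.0
```

Request:
{"method": "apply_moves", "body": {"plan": [[0,0,0,0,0,0.2,-1],[0,0,0,0,0,0.4,-1],[0,0,0,0,0,0.4,-1],[0,0,0,0,0,0.4,-1],[0,0,0,0,0,0.4,-1]]}}

```text
time_s: 6.48
ee_pos: [0.4556, 0.1938, 0.3303]
tcp_rot: [[0.006, 1.0, 0.0], [1.0, -0.006, 0.0], [0.0, 0.0, -1.0]]
contact_force: [0.2, -0.1, 0.0]
grip_width: 0.0853
gripper_force: 0.0
```

Run:
```python
from h import *
go((.4555,.194,.33),0)
cal=imaging.get_calibration('wrist');im=imaging.camera('wrist')
for n in('muffs_crown','muffs','foot_grip','pad_top','level','deck','bubble_mid'):
    r=place_of('wrist',n); print(n,[(d['at'],round(d['score'],2)) for d in r[:2]])
cv2.imwrite('pics/c.png',cv2.resize(im,(800,600))[:,:,::-1])
```

```text
t 6.475 pos [0.4556 0.1938 0.3303] yaw -0.006048642487114622 q [ 0.2602 -0.123   1.8173 -0.      1.4473  0.2663] grip 0.08534270606149486
shift [ 0.0031 -0.0015  0.0041] turn [ 0.0001 -0.     -0.0121]
muffs_crown [([0.457, 0.1931, 0.2201], 0.95), ([0.568, 0.1995, 0.1034], 0.51)]
muffs [([0.461, 0.196, 0.0529], 0.58)]
foot_grip [([0.5005, 0.0251, 0.0936], 0.98)]
pad_top [([0.5703, 0.2573, 0.1101], 0.51)]
level [([0.5702, 0.19, 0.0536], 0.72)]
deck [([0.519, 0.2029, 0.0509], 0.88)]
bubble_mid [([0.564, 0.1993, 0.1048], 0.5), ([0.7426, 0.344, 0.0009], 0.33)]
```

View pics/c.png

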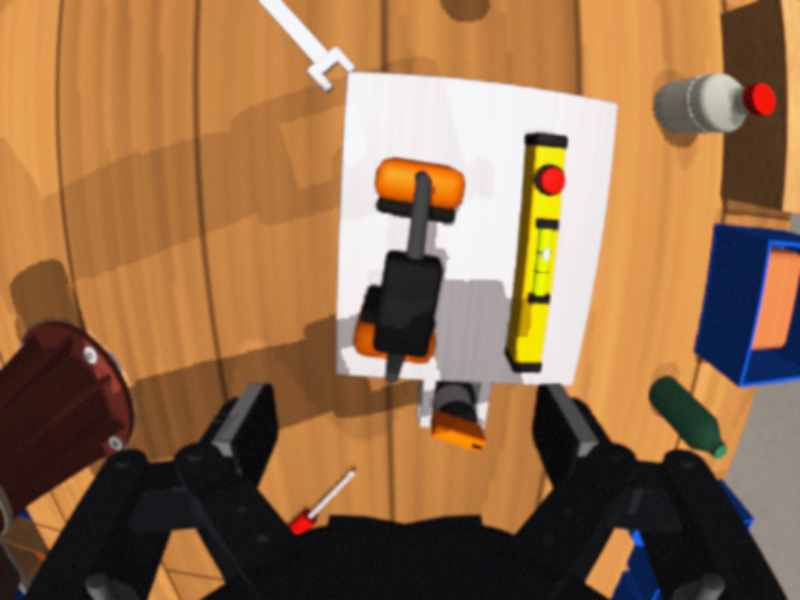

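The wrist view shows the crown block with corners near (391,252), (442,256), (430,356) and (377,350), the level at right (bubble at 543,253), and the foot bar at (458,432).

Run:
```python
from h import *
cal=imaging.get_calibration('wrist')
P=[at_z(cal,u*.64,v*.64,.219,True) for u,v in((389,251),(442,255),(430,357),(376,351))]
print(np.array(P),np.mean(P,0))
f=lambda a,b:np.degrees(np.arctan2(*(P[a]-P[b])[1::-1]))
print(f(0,3),f(1,2),f(1,0),f(2,3))
C=[at_z(cal,u*.64,v*.64,.0535,True) for u,v in((350,73),(617,103),(574,384),(337,374))]
print(np.array(C),np.mean(C,0))
r=masks_of('wrist','muffs_crown'); print([ (x['score'],x['pixels'].sum()) for x in r])
```

```text
[[0.4487 0.2229 0.219 ]
 [0.476  0.2206 0.219 ]
 [0.4704 0.1631 0.219 ]
 [0.4405 0.167  0.219 ]] [0.4589 0.1934 0.219 ]
81.7005443852858 84.39213456267665 -4.716950206964282 -7.330228098653067
[[0.4113 0.3457 0.0535]
 [0.6489 0.3293 0.0535]
 [0.6278 0.0534 0.0535]
 [0.3901 0.0696 0.0535]] [0.5195 0.1995 0.0535]
[(0.78, np.int64(5514))]
```

Request:
{"method": "apply_moves", "body": {"plan": [[0,0,0.2,0,0,0.1,-1],[0,0.02,0.4,0,0,0.21,-1],[0,0.02,0.6,0,0,0.21,-1],[0,0.02,0.8,0,0,0.21,-1],[0,0.02,0.9,0,0,0.21,-1]]}}

```text
time_s: 7.55
ee_pos: [0.4566, 0.1937, 0.2568]
tcp_rot: [[0.111, 0.994, -0.002], [0.994, -0.111, -0.001], [-0.001, -0.002, -1.0]]
contact_force: [0.2, 1.0, 0.1]
grip_width: 0.0856
gripper_force: 0.0
```

Request:
{"method": "apply_moves", "body": {"plan": [[0,0,0.15,0,0,0,-1],[0,0,0.3,0,0,0,-1],[0,0,0.45,0,0,0,-1],[0,0,0.5,0,0,0,-1],[0,0,0.5,0,0,0,-1]]}}

```text
time_s: 8.18
ee_pos: [0.4571, 0.1938, 0.218]
tcp_rot: [[0.112, 0.994, -0.001], [0.994, -0.112, -0.0], [-0.0, -0.0, -1.0]]
contact_force: [-0.1, 0.3, 0.3]
grip_width: 0.0856
gripper_force: 0.0
```

Request:
{"method": "apply_moves", "body": {"plan": [[0,0,0,0,0,0,0],[0,0,0,0,0,0,0.2],[0,0,0,0,0,0,0.4],[0,0,0,0,0,0,0.6],[0,0,0,0,0,0,1]], "force": 40}}

```text
time_s: 8.8
ee_pos: [0.4575, 0.1938, 0.2189]
tcp_rot: [[0.112, 0.994, 0.001], [0.994, -0.112, 0.0], [0.0, 0.001, -1.0]]
contact_force: [-1.0, -1.0, 3.3]
grip_width: 0.0313
gripper_force: 40.0
```

Request:
{"method": "apply_moves", "body": {"plan": [[0,0,0,0,0,0,1],[0,0,0,0,0,0,1],[0,0,0,0,0,0,1],[0,0,0,0,0,0,1],[0,0,-0.05,0,0,0,1]]}}

```text
time_s: 9.43
ee_pos: [0.4563, 0.1936, 0.221]
tcp_rot: [[0.112, 0.994, -0.002], [0.994, -0.112, -0.0], [-0.001, -0.002, -1.0]]
contact_force: [0.0, 0.3, -3.3]
grip_width: 0.0312
gripper_force: 39.3
```

Run:
```python
from h import *
s=monitor.state();print(s['contact_force'],s['gripper_force'],s['ft_torque'])
go((.564,-.267,.38),.15)
```

```text
[ 0.0139  0.2573 -3.2578] 39.27899417318258 [-0.0469  0.0141  0.0169]
t 9.425 pos [0.4563 0.1936 0.221 ] yaw -0.1119979415725199 q [ 0.2595 -0.0324  1.9399  0.0002  1.2365  0.3714] grip 0.031237833669448184
shift [-5.5727  1.977  -1.9888] turn [-0.0048  0.0007 -0.524 ]
```

Request:
{"method": "apply_moves", "body": {"plan": [[0,0,-0.15,0,0,0,1],[0,0,-0.35,0,0,0,1],[0,0,-0.55,0,0,0,1],[0,0,-0.75,0,0,0,1],[0,0,-0.95,0,0,0,1]]}}

```text
time_s: 10.05
ee_pos: [0.4573, 0.1939, 0.2998]
tcp_rot: [[0.112, 0.994, 0.001], [0.994, -0.112, 0.0], [0.0, 0.001, -1.0]]
contact_force: [0.5, -1.1, -2.6]
grip_width: 0.0313
gripper_force: 39.3
```

Request:
{"method": "apply_moves", "body": {"plan": [[-0.05,0,-0.2,0,0,0,1],[-0.15,0.05,-0.4,0,0,0,1],[-0.25,0.1,-0.6,0,0,0,1],[-0.4,0.15,-0.8,0,0,0,1],[-0.57,0.2,-1,0,0,0,1]]}}

```text
time_s: 10.68
ee_pos: [0.4682, 0.1456, 0.3793]
tcp_rot: [[0.112, 0.994, -0.0], [0.994, -0.112, -0.0], [-0.0, 0.0, -1.0]]
contact_force: [-0.4, -0.6, -3.4]
grip_width: 0.0312
gripper_force: 39.3
```

Request:
{"method": "apply_moves", "body": {"plan": [[-0.2,0.07,0,0,0,0,1],[-0.4,0.14,0,0,0,0,1],[-0.6,0.21,0,0,0,0,1],[-0.8,0.28,0,0,0,0,1],[-1,0.35,0,0,0,0,1]]}}

```text
time_s: 11.3
ee_pos: [0.487, 0.0629, 0.3779]
tcp_rot: [[0.112, 0.994, -0.001], [0.994, -0.112, -0.0], [-0.0, -0.001, -1.0]]
contact_force: [-0.5, -0.3, -2.7]
grip_width: 0.0311
gripper_force: 39.3
```

Request:
{"method": "apply_moves", "body": {"plan": [[-0.2,0.07,0,0,0,0,1],[-0.4,0.14,0,0,0,0,1],[-0.6,0.21,0,0,0,0,1],[-0.8,0.28,0,0,0,0,1],[-1,0.35,0,0,0,0,1]]}}

```text
time_s: 11.92
ee_pos: [0.506, -0.0196, 0.3783]
tcp_rot: [[0.112, 0.994, 0.0], [0.994, -0.112, 0.0], [0.0, 0.0, -1.0]]
contact_force: [-0.4, -0.2, -3.6]
grip_width: 0.0317
gripper_force: 39.3
```

Request:
{"method": "apply_moves", "body": {"plan": [[-0.2,0.07,0,0,0,0,1],[-0.4,0.14,0,0,0,0,1],[-0.6,0.21,0,0,0,0,1],[-0.8,0.28,0,0,0,0,1],[-1,0.35,0,0,0,0,1]]}}

```text
time_s: 12.55
ee_pos: [0.5249, -0.1023, 0.3783]
tcp_rot: [[0.112, 0.994, -0.0], [0.994, -0.112, 0.0], [0.0, -0.0, -1.0]]
contact_force: [-0.9, 0.2, -2.4]
grip_width: 0.031
gripper_force: 39.3
```

Request:
{"method": "apply_moves", "body": {"plan": [[-0.2,0.07,0,0,0,0,1],[-0.4,0.14,0,0,0,0,1],[-0.6,0.21,0,0,0,0,1],[-0.8,0.28,0,0,0,0,1],[-1,0.35,0,0,0,0,1]]}}

```text
time_s: 13.18
ee_pos: [0.5438, -0.1849, 0.3783]
tcp_rot: [[0.112, 0.994, 0.0], [0.994, -0.112, 0.0], [0.0, 0.0, -1.0]]
contact_force: [-0.1, 0.6, -2.8]
grip_width: 0.0316
gripper_force: 39.3
```

Request:
{"method": "apply_moves", "body": {"plan": [[-0.2,0.07,0,0,0,-0.1,1],[-0.4,0.14,0,0,0,-0.2,1],[-0.6,0.21,0,0,0,-0.3,1],[-0.8,0.28,0,0,0,-0.4,1],[-1,0.38,0,0,0,-0.52,1]]}}

```text
time_s: 13.8
ee_pos: [0.5649, -0.2679, 0.3782]
tcp_rot: [[-0.149, 0.989, -0.0], [0.989, 0.149, 0.0], [0.0, -0.0, -1.0]]
contact_force: [0.3, 0.2, -3.0]
grip_width: 0.0311
gripper_force: 39.3
```

Run:
```python
from h import *
s=monitor.state();print(s['contact_force'],s['ft_torque'])
go((.5643,-.267,.36),.15)
I={}
for c in('wrist','scene','top'):
    im=I[c]=imaging.camera(c)
    for n in('muffs_crown','muffs','rail','rail_mid'):
        r=place_of(c,n); print(c,n,[(d['at'],round(d['score'],2)) for d in r[:2]])
im=np.hstack([cv2.resize(I['wrist'],(400,300)),cv2.resize(I['scene'][150:330,150:390],(400,300))])
im=np.vstack([im,np.hstack([cv2.resize(I['top'][140:260,240:400],(400,300),interpolation=2),im[:,:400]*0])])
cv2.imwrite('pics/d.png',im[:,:,::-1])
```

```text
[ 0.3005  0.1709 -3.0276] [ 0.0282 -0.0115 -0.0551]
t 13.8 pos [ 0.5649 -0.2679  0.3782] yaw 0.14986020597779517 q [-0.5549  0.1459  1.459  -0.      1.5369 -0.7048] grip 0.03112222229442279
shift [ 0.0117 -0.0064  0.2275] turn [-0.0003 -0.0002 -0.0003]
wrist muffs_crown [([0.5658, -0.2704, 0.3781], 0.81), ([0.7763, 0.0137, 0.0006], 0.43)]
wrist muffs [([0.5687, -0.268, 0.2149], 0.58)]
wrist rail []
wrist rail_mid [([0.5668, -0.2661, 0.1605], 0.75)]
scene muffs_crown [([0.5171, 0.2019, 0.0577], 0.38)]
scene muffs [([0.5614, -0.2646, 0.2131], 0.85)]
scene rail [([0.5654, -0.2653, 0.0058], 0.61)]
scene rail_mid [([0.5657, -0.2657, 0.161], 0.6)]
top muffs_crown [([0.5649, -0.2674, 0.3801], 0.51), ([0.5688, 0.2542, 0.1093], 0.33)]
top muffs [([0.564, -0.2651, 0.217], 0.69)]
top rail [([0.5664, -0.2659, 0.0034], 0.96)]
top rail_mid [([0.5656, -0.264, 0.162], 0.64)]
```

View pics/d.png

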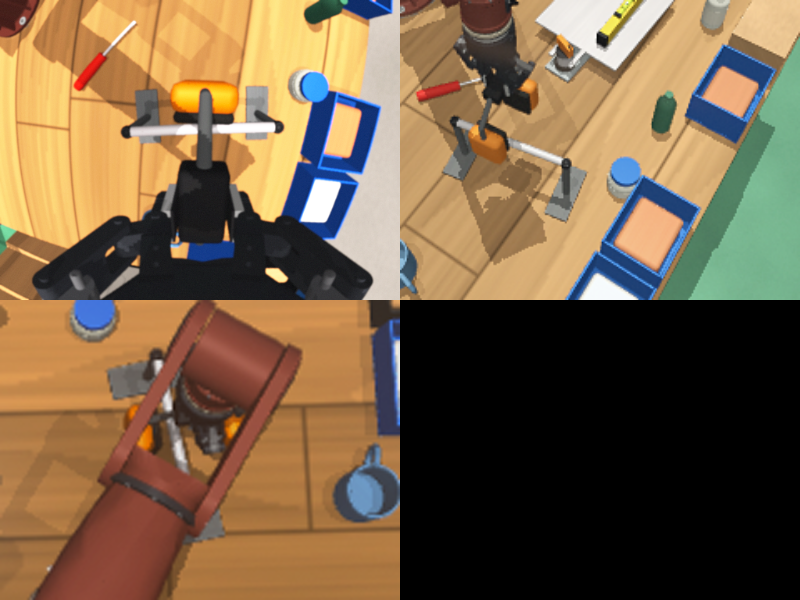

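The wrist view shows the bar from (127,131) to (280,127) in the 400-px tile, the crown at (203,200) and the cups straddling the bar; compute the bar line.

Run:
```python
from h import *
cal=imaging.get_calibration('wrist')
A,B=[at_z(cal,u*1.28,v*1.28,.152,True) for u,v in((130,131.5),(279,127))]
print(A,B,(A+B)/2,np.arctan2(*(B-A)[1::-1]),np.linalg.norm(B-A))
```

```text
[ 0.4518 -0.2863  0.152 ] [ 0.6855 -0.2439  0.152 ] [ 0.5687 -0.2651  0.152 ] 0.1795712466135483 0.23753806338814448
```

Request:
{"method": "apply_moves", "body": {"plan": [[0.01,0.01,0.1,0,0,-0.05,1],[0.03,0.02,0.25,0,0,-0.05,1],[0.03,0.02,0.4,0,0,-0.05,1],[0.03,0.02,0.6,0,0,-0.05,1],[0.03,0.02,0.8,0,0,-0.05,1]]}}

```text
time_s: 15.18
ee_pos: [0.5658, -0.264, 0.3126]
tcp_rot: [[-0.172, 0.985, -0.001], [0.985, 0.172, 0.0], [0.001, -0.001, -1.0]]
contact_force: [0.4, -0.4, -1.8]
grip_width: 0.0315
gripper_force: 39.3
```

Request:
{"method": "apply_moves", "body": {"plan": [[0,0,0.2,0,0,0,1],[0,0,0.4,0,0,0,1],[0,0,0.6,0,0,0,1],[0,0,0.8,0,0,0,1],[0,0,0.9,0,0,0,1]]}}

```text
time_s: 15.8
ee_pos: [0.5655, -0.2637, 0.2406]
tcp_rot: [[-0.172, 0.985, -0.002], [0.985, 0.172, 0.001], [0.001, -0.002, -1.0]]
contact_force: [0.6, -0.0, -2.3]
grip_width: 0.0311
gripper_force: 39.4
```

Request:
{"method": "apply_moves", "body": {"plan": [[0,0,0.15,0,0,0,1],[0,0,0.3,0,0,0,1],[0,0,0.45,0,0,0,1],[0,0,0.6,0,0,0,1],[0,0,0.65,0,0,0,1]]}}

```text
time_s: 16.42
ee_pos: [0.5654, -0.2637, 0.1888]
tcp_rot: [[-0.172, 0.985, -0.002], [0.985, 0.172, 0.001], [0.002, -0.002, -1.0]]
contact_force: [0.1, 0.1, -2.9]
grip_width: 0.0317
gripper_force: 39.4
```

Request:
{"method": "apply_moves", "body": {"plan": [[0,0,0,0,0,0,1],[0,0,0.02,0,0,0,1],[0,0,0.04,0,0,0,1],[0,0,0.06,0,0,0,1],[0,0,0.06,0,0,0,1]]}}

```text
time_s: 17.05
ee_pos: [0.566, -0.264, 0.1854]
tcp_rot: [[-0.172, 0.985, -0.0], [0.985, 0.172, 0.0], [0.0, -0.0, -1.0]]
contact_force: [0.4, 0.7, -2.4]
grip_width: 0.0317
gripper_force: 39.3
```

Run:
```python
from h import *
go((.566,-.2655,.183),.175)
print(monitor.state()['contact_force'])
cv2.imwrite('pics/e.png',np.hstack([cv2.resize(imaging.camera('wrist'),(400,300)),cv2.resize(imaging.camera('scene')[150:330,150:390],(400,300))])[:,:,::-1])
```

```text
t 17.05 pos [ 0.566  -0.264   0.1854] yaw 0.1730195296272351 q [-0.5488  0.276   1.6685 -0.      1.1972 -0.7219] grip 0.03168681374347719
shift [-0.018  -0.0026  0.03  ] turn [-0.0003 -0.0003 -0.004 ]
[ 0.4015  0.745  -2.4414]
```

View pics/e.png

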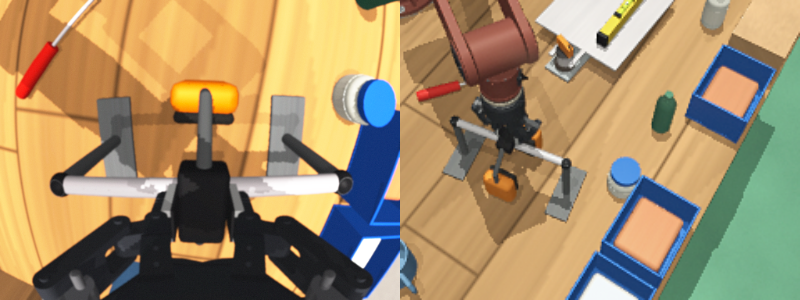

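Request:
{"method": "apply_moves", "body": {"plan": [[-0.015,0,0,0,0,0,1],[-0.015,0,0.01,0,0,0,1],[-0.015,0,0.02,0,0,0,1],[-0.015,0,0.02,0,0,0,1],[-0.015,0,0.02,0,0,0,1]]}}

```text
time_s: 17.77
ee_pos: [0.5663, -0.2653, 0.1842]
tcp_rot: [[-0.172, 0.985, 0.0], [0.985, 0.172, -0.0], [-0.0, 0.0, -1.0]]
contact_force: [-1.0, 0.6, -0.4]
grip_width: 0.0312
gripper_force: 39.5
```

Request:
{"method": "apply_moves", "body": {"plan": [[0,0,0.005,0,0,0,1],[0,0,0.01,0,0,0,1],[0,0,0.01,0,0,0,1],[0,0,0.01,0,0,0,1],[0,0,0.01,0,0,0,1]]}}

```text
time_s: 18.4
ee_pos: [0.5663, -0.2654, 0.1841]
tcp_rot: [[-0.172, 0.985, 0.0], [0.985, 0.172, -0.0], [-0.0, 0.0, -1.0]]
contact_force: [-4.5, 1.2, 5.8]
grip_width: 0.0318
gripper_force: 40.2
```

Request:
{"method": "apply_moves", "body": {"plan": [[0,0,0.005,0,0,0,1],[0,0,0.01,0,0,0,1],[0,0,0.01,0,0,0,1],[0,0,0.01,0,0,0,1],[0,0,0.01,0,0,0,1]]}}

```text
time_s: 19.02
ee_pos: [0.5664, -0.2654, 0.1841]
tcp_rot: [[-0.172, 0.985, 0.0], [0.985, 0.172, -0.0], [-0.001, 0.0, -1.0]]
contact_force: [-3.8, 1.6, 8.6]
grip_width: 0.0316
gripper_force: 40.4
```

Request:
{"method": "apply_moves", "body": {"plan": [[0,0,-0.01,0,0,0,1],[0,0,-0.015,0,0,0,1],[0,0,-0.015,0,0,0,0.2],[0,0,-0.015,0,0,0,0.1],[0,0,-0.015,0,0,0,0]]}}

```text
time_s: 19.65
ee_pos: [0.5662, -0.2652, 0.1829]
tcp_rot: [[-0.172, 0.985, -0.0], [0.985, 0.172, 0.0], [0.0, -0.0, -1.0]]
contact_force: [0.3, -0.4, -0.2]
grip_width: 0.0426
gripper_force: 0.0
```

Request:
{"method": "apply_moves", "body": {"plan": [[0,0,0,0,0,0,-0.4],[0,0,0,0,0,0,-0.7],[0,0,-0.05,0,0,0,-0.7],[0,0,-0.15,0,0,0,-0.7],[0,0,-0.25,0,0,0,-0.7]]}}

```text
time_s: 20.27
ee_pos: [0.5664, -0.2654, 0.2044]
tcp_rot: [[-0.172, 0.985, 0.001], [0.985, 0.172, -0.0], [-0.0, 0.001, -1.0]]
contact_force: [-0.1, -0.6, -0.0]
grip_width: 0.0726
gripper_force: 0.0
```

Run:
```python
from h import *
cv2.imwrite('pics/f.png',np.hstack([cv2.resize(imaging.camera('wrist'),(400,300)),cv2.resize(imaging.camera('scene')[150:330,150:390],(400,300))])[:,:,::-1])
go((.5025,.024,.3),0)
print(monitor.state()['contact_force'])
```

```text
t 20.375 pos [ 0.5672 -0.2659  0.2056] yaw 0.17302088407037566 q [-0.5503  0.2575  1.6512  0.      1.2294 -0.7233] grip 0.07277209102680483
shift [ 3.706  -0.1704 -1.1891] turn [0.0056 0.0041 0.346 ]
[ 0.8024 -0.0655  0.9618]
```

View pics/f.png

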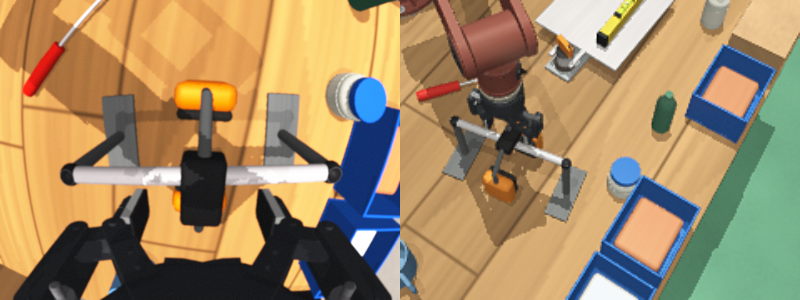

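Request:
{"method": "apply_moves", "body": {"plan": [[0,0,-0.2,0,0,0,-0.7],[0,0,-0.4,0,0,0,-0.7],[0,0,-0.6,0,0,0,-0.7],[0,0,-0.8,0,0,0,-0.7],[0,0,-0.9,0,0,0,-0.7]]}}

```text
time_s: 21.0
ee_pos: [0.5668, -0.2656, 0.2776]
tcp_rot: [[-0.172, 0.985, 0.002], [0.985, 0.172, -0.001], [-0.002, 0.002, -1.0]]
contact_force: [0.1, -0.2, 0.9]
grip_width: 0.0729
gripper_force: 0.0
```

Request:
{"method": "apply_moves", "body": {"plan": [[0.2,-0.01,0,0,0,0,-0.7],[0.4,-0.02,0,0,0,0,-0.7],[0.6,-0.03,0,0,0,0,-0.7],[0.8,-0.04,0,0,0,0,-0.7],[1,-0.05,0,0,0,0,-0.7]]}}

```text
time_s: 21.62
ee_pos: [0.5481, -0.1857, 0.2753]
tcp_rot: [[-0.173, 0.985, -0.0], [0.985, 0.173, 0.0], [0.0, -0.0, -1.0]]
contact_force: [0.3, -0.0, -0.1]
grip_width: 0.0729
gripper_force: 0.0
```

Request:
{"method": "apply_moves", "body": {"plan": [[0.2,-0.01,0,0,0,0,-0.7],[0.4,-0.02,0,0,0,0,-0.7],[0.6,-0.03,0,0,0,0,-0.7],[0.8,-0.04,0,0,0,0,-0.7],[1,-0.05,0,0,0,0,-0.7]]}}

```text
time_s: 22.25
ee_pos: [0.5306, -0.108, 0.2755]
tcp_rot: [[-0.172, 0.985, 0.0], [0.985, 0.172, -0.0], [-0.0, 0.0, -1.0]]
contact_force: [-0.3, 0.6, 0.1]
grip_width: 0.0724
gripper_force: 0.0
```

Request:
{"method": "apply_moves", "body": {"plan": [[0.2,-0.01,0,0,0,0,-0.7],[0.4,-0.02,0,0,0,0,-0.7],[0.6,-0.03,0,0,0,0,-0.7],[0.8,-0.04,0,0,0,0,-0.7],[1,-0.05,0,0,0,0,-0.7]]}}

```text
time_s: 22.88
ee_pos: [0.5129, -0.0299, 0.2755]
tcp_rot: [[-0.172, 0.985, -0.0], [0.985, 0.172, -0.0], [-0.0, -0.0, -1.0]]
contact_force: [0.2, 0.6, 1.0]
grip_width: 0.0724
gripper_force: 0.0
```

Request:
{"method": "apply_moves", "body": {"plan": [[0.15,0,0,0,0,0.1,-0.7],[0.3,-0.01,0.2,0,0,0.2,-0.7],[0.45,-0.02,0.4,0,0,0.3,-0.7],[0.6,-0.02,0.5,0,0,0.35,-0.7],[0.7,-0.02,0.5,0,0,0.35,-0.7]]}}

```text
time_s: 23.5
ee_pos: [0.501, 0.0249, 0.2346]
tcp_rot: [[0.001, 1.0, -0.002], [1.0, -0.001, 0.0], [0.0, -0.002, -1.0]]
contact_force: [-0.6, 0.3, 0.5]
grip_width: 0.0723
gripper_force: 0.0
```

Run:
```python
from h import *
go((.5025,.024,.24),0)
im=imaging.camera('wrist')
for n in('foot_grip','bubble_mid','pad_top','level','deck'):
    r=place_of('wrist',n); print(n,[(d['at'],round(d['score'],2)) for d in r[:2]])
imaging.camera('scene'); print([(d['at'],d['score']) for d in place_of('scene','foot_grip')[:1]])
cv2.imwrite('pics/g.png',cv2.resize(im,(800,600),interpolation=2)[:,:,::-1])
```

```text
t 23.5 pos [0.501  0.0249 0.2346] yaw -0.0011657509277691964 q [-0.0903 -0.0333  1.9139 -0.      1.2629 -0.0891] grip 0.0723394839110223
shift [-0.0114  0.0182 -0.0671] turn [-0.0039 -0.0003 -0.0023]
foot_grip [([0.5059, 0.0272, 0.0925], 0.86)]
bubble_mid []
pad_top []
level [([0.5712, 0.1891, 0.054], 0.96)]
deck [([0.5185, 0.2032, 0.0553], 0.68)]
[([0.502, 0.0254, 0.0899], 0.74)]
```

View pics/g.png

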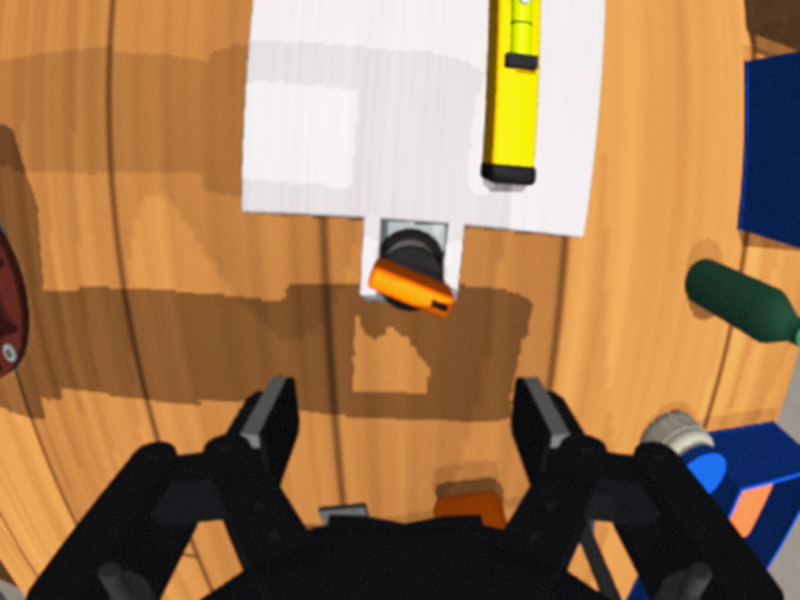

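The wrist view shows the orange foot bar from (372,275) to (452,303), tilted clockwise; the bubble lies just at the top edge (525,3).

Run:
```python
from h import *
cal=imaging.get_calibration('wrist');im=imaging.camera('wrist')
m=masks_of('wrist','foot_grip')[0]['pixels']
hsv=cv2.cvtColor(im,cv2.COLOR_RGB2HSV)
o=(hsv[...,0]<18)&(hsv[...,1]>190)&cv2.dilate(m.astype('u1'),np.ones((5,5))).astype(bool)
o[:150]=0;o[215:]=0
top=o&(hsv[...,2]>215)
for k in(o,top):
    v,u=np.nonzero(k); q=cv2.minAreaRect(np.c_[u,v].astype('f4')); b=cv2.boxPoints(q)
    W=np.array([at_z(cal,*x,.1,True)[:2] for x in b]); e=[W[1]-W[0],W[2]-W[1]]; e=max(e,key=np.linalg.norm)
    print(k.sum(),W.mean(0),[np.linalg.norm(W[1]-W[0]),np.linalg.norm(W[2]-W[1])],np.arctan2(e[1],e[0]))
print(hsv[180,np.array([240,250,260,270,280])], hsv[170:195:3,262])
print('cam',ray(cal,256,192,True))
th=-np.pi/2+np.radians(85.6); print('foot axis from deck',np.array([.5195,.1995])+.175*np.array([np.sin(th),-np.cos(th)]))
```

```text
673 [0.5066 0.0267] [np.float64(0.020062459696070963), np.float64(0.05051613564772897)] -0.4127668684526218
222 [0.5053 0.0248] [np.float64(0.012644712976746696), np.float64(0.04974514173523458)] -0.39438491709378876
[[ 19 247 250]
 [ 20 226 249]
 [ 19 230 249]
 [ 12 252 154]
 [ 11 234 120]] [[ 10  98  60]
 [ 12 247 121]
 [ 12 245 132]
 [ 14 249 238]
 [ 20 224 250]
 [ 21 222 250]
 [ 20 230 250]
 [ 17 247 250]
 [ 10 213 120]]
cam (array([0.5035, 0.1003, 0.3594]), array([-0.0108, -0.3012, -0.9535]))
foot axis from deck [0.5061 0.025 ]
```

Request:
{"method": "apply_moves", "body": {"plan": [[0,0.06,0,0,0,-0.2,-0.3],[0,0.06,0,0,0,-0.4,0],[0,0.06,0,0,0,-0.6,0],[0,0.06,0,0,0,-0.8,0],[0,0.06,0,0,0,-1,0]]}}

```text
time_s: 24.62
ee_pos: [0.5067, 0.0237, 0.2355]
tcp_rot: [[-0.48, 0.877, 0.0], [0.877, 0.48, -0.0], [-0.0, 0.0, -1.0]]
contact_force: [0.1, -0.1, -0.0]
grip_width: 0.0426
gripper_force: 0.0
```

Request:
{"method": "apply_moves", "body": {"plan": [[0,0,0.05,0,0,-0.3,0],[0,0,0.1,0,0,-0.6,0],[0,0,0.2,0,0,-0.9,0],[0,0,0.3,0,0,-1,0],[0,0,0.4,0,0,-1,0]]}}

```text
time_s: 25.25
ee_pos: [0.5068, 0.0238, 0.2033]
tcp_rot: [[-0.84, 0.543, 0.0], [0.543, 0.84, -0.0], [-0.0, 0.0, -1.0]]
contact_force: [-0.8, -0.9, -0.1]
grip_width: 0.0429
gripper_force: 0.0
```

Request:
{"method": "apply_moves", "body": {"plan": [[0,0,0.1,0,0,-0.2,0],[0,0,0.2,0,0,-0.34,0],[0,0,0.3,0,0,-0.34,0],[0,0,0.4,0,0,-0.34,0],[0,0,0.5,0,0,-0.34,0]]}}

```text
time_s: 25.88
ee_pos: [0.5067, 0.0239, 0.163]
tcp_rot: [[-0.92, 0.393, 0.0], [0.393, 0.92, -0.0], [-0.0, -0.0, -1.0]]
contact_force: [0.7, 0.5, -0.5]
grip_width: 0.0429
gripper_force: 0.0
```

Run:
```python
from h import *
go((.506,.025,.09),1.17)
cal=imaging.get_calibration('wrist');im=imaging.camera('wrist')
cv2.imwrite('pics/hh.png',cv2.resize(im,(640,480))[:,:,::-1])
```

```text
t 25.875 pos [0.5067 0.0239 0.163 ] yaw 1.167269210708556 q [-0.0912  0.0616  1.9627 -0.      1.1173 -1.2585] grip 0.042895320325317156
shift [0.0134 0.0088 0.9126] turn [-0.      0.     -0.0055]
```

View pics/hh.png

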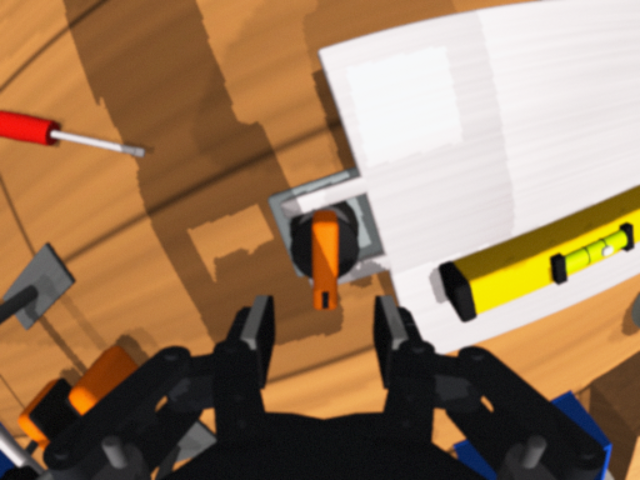

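The bar runs vertically at x≈325, midway between the fingers, and the bubble sits at the pad-side line (690,250). I descend, grip and turn.

Request:
{"method": "apply_moves", "body": {"plan": [[0,0,0.2,0,0,0,0],[0.01,0,0.4,0,0,0,0],[0.01,0,0.6,0,0,0,0],[0.01,0,0.8,0,0,0,0],[0.01,0,0.9,0,0,0,0]]}}

```text
time_s: 26.55
ee_pos: [0.505, 0.0244, 0.0898]
tcp_rot: [[-0.92, 0.392, -0.002], [0.392, 0.92, 0.0], [0.002, -0.001, -1.0]]
contact_force: [0.0, -0.4, -1.2]
grip_width: 0.0421
gripper_force: 0.0
```

Request:
{"method": "apply_moves", "body": {"plan": [[0,0,0,0,0,0,0.3],[0,0,0,0,0,0,0.6],[0,0,0,0,0,0,1],[0,0,0,0,0,0,1],[0,0,0,0,0,0,1]], "force": 30}}

```text
time_s: 27.18
ee_pos: [0.5067, 0.0245, 0.0922]
tcp_rot: [[-0.92, 0.392, 0.002], [0.392, 0.92, 0.0], [-0.002, 0.001, -1.0]]
contact_force: [1.6, 1.9, 1.9]
grip_width: 0.0134
gripper_force: 32.6
```

Request:
{"method": "apply_moves", "body": {"plan": [[0,0,0,0,0,0.1,1],[0,0,0,0,0,0.3,1],[0,0,0,0,0,0.5,1],[0,0,0,0,0,0.7,1],[0,0,0,0,0,0.8,1]]}}

```text
time_s: 27.8
ee_pos: [0.5062, 0.0237, 0.0922]
tcp_rot: [[-0.694, 0.72, 0.0], [0.72, 0.694, -0.001], [-0.001, -0.001, -1.0]]
contact_force: [-1.0, 0.6, 2.7]
grip_width: 0.0134
gripper_force: 32.9
```

Request:
{"method": "apply_moves", "body": {"plan": [[0,0,0,0,0,0.1,1],[0,0,0,0,0,0.3,1],[0,0,0,0,0,0.5,1],[0,0,0,0,0,0.7,1],[0,0,0,0,0,0.8,1]]}}

```text
time_s: 28.42
ee_pos: [0.5055, 0.0232, 0.0922]
tcp_rot: [[-0.359, 0.933, -0.002], [0.933, 0.359, -0.002], [-0.002, -0.002, -1.0]]
contact_force: [-2.9, -2.6, 5.1]
grip_width: 0.0132
gripper_force: 33.2
```

Request:
{"method": "apply_moves", "body": {"plan": [[0,0,0,0,0,0.2,1],[0,0,0,0,0,0.4,1],[0,0,0,0,0,0.56,1],[0,0,0,0,0,0.56,1],[0,0,0,0,0,0.56,1]]}}

```text
time_s: 29.05
ee_pos: [0.5049, 0.023, 0.0922]
tcp_rot: [[-0.088, 0.996, -0.003], [0.996, 0.088, -0.003], [-0.002, -0.003, -1.0]]
contact_force: [-4.5, -2.6, 6.9]
grip_width: 0.0131
gripper_force: 33.4
```

Run:
```python
from h import *
go((.57,.2,.28),0)
s=monitor.state();print(s['contact_force'],s['ft_torque'])
for c in('scene','top','wrist'):
    im=imaging.camera(c)
    if c=='scene': cv2.imwrite('pics/s1.png',im[:,:,::-1])
    for n in('bubble_mid','level','pad_top','foot_grip'):
        r=place_of(c,n); print(c,n,[(d['at'],round(d['score'],2)) for d in r[:2]])
```

```text
t 29.05 pos [0.5049 0.023  0.0922] yaw 0.08834850137165345 q [-0.0918  0.1664  2.0029 -0.0034  0.9752 -0.1782] grip 0.013130237867167608
shift [ 2.1267  0.9983 -2.3556] turn [-0.0064  0.0048  0.1767]
[-4.4699 -2.601   6.8843] [-0.636   0.5671 -0.1293]
scene bubble_mid []
scene level [([0.5717, 0.191, 0.0561], 0.94)]
scene pad_top [([0.5632, -0.2628, 0.018], 0.71), ([0.571, 0.2584, 0.1069], 0.6)]
scene foot_grip [([0.5033, 0.0258, 0.0903], 0.55)]
top bubble_mid [([0.7747, 0.0081, -0.0022], 0.27)]
top level [([0.5656, 0.1925, 0.0548], 0.87)]
top pad_top [([0.5706, 0.2543, 0.1039], 0.49)]
top foot_grip [([0.3349, -0.1609, 0.0026], 0.74)]
wrist bubble_mid []
wrist level []
wrist pad_top []
wrist foot_grip [([0.5039, 0.0235, 0.095], 0.64)]
```

Request:
{"method": "apply_moves", "body": {"plan": [[0,0,0,0,0,0,0.5],[0,0,0,0,0,0,0],[0,0,-0.1,0,0,0,0],[0,0,-0.3,0,0,0,0],[0,0,-0.5,0,0,0,0]]}}

```text
time_s: 30.42
ee_pos: [0.5064, 0.0243, 0.1331]
tcp_rot: [[-0.088, 0.996, 0.001], [0.996, 0.088, -0.0], [-0.0, 0.001, -1.0]]
contact_force: [0.5, 0.0, -0.3]
grip_width: 0.0427
gripper_force: 0.0
```

Request:
{"method": "apply_moves", "body": {"plan": [[0.1,0.1,-0.2,0,0,0,0],[0.3,0.2,-0.4,0,0,0,0],[0.5,0.3,-0.6,0,0,0,0],[0.7,0.4,-0.6,0,0,0,0.5],[0.9,0.5,-0.6,0,0,0,1]]}}

```text
time_s: 31.05
ee_pos: [0.5396, 0.101, 0.1791]
tcp_rot: [[-0.089, 0.996, -0.001], [0.996, 0.089, 0.0], [0.0, -0.001, -1.0]]
contact_force: [0.2, -0.0, -0.6]
grip_width: 0.007
gripper_force: 0.0
```

```bash
cat > lv.py <<'E'
from h import *
def look(name):
    cal=imaging.get_calibration('wrist');im=imaging.camera('wrist')
    for n in('bubble_mid','pad_top','level'):
        r=place_of('wrist',n); print(n,[(d['at'],round(d['score'],2)) for d in r[:2]])
    r=masks_of('wrist','level'); m=r[0]['pixels']; ys,xs=np.nonzero(m); print(ys.min(),ys.max(),xs.min(),xs.max())
    a,b=max(ys.min()-10,0),min(ys.max()+10,384);c,d=max(xs.min()-10,0),min(xs.max()+10,512)
    k=min(800/(d-c),600/(b-a)); print('crop',a,c,k)
    cv2.imwrite('pics/'+name,cv2.resize(im[a:b,c:d],None,fx=k,fy=k,interpolation=2)[:,:,::-1])
    np.save('w.npy',im)
E
python3 - <<'E'
from lv import *
go((.57,.255,.2),0.03); look('i.png')
E
```

```text
t 31.05 pos [0.5396 0.101  0.1791] yaw 0.08870175832066887 q [ 0.0572  0.1296  1.8551  0.0001  1.1577 -0.0315] grip 0.0070222859984102005
shift [ 1.8831  0.5494 -0.2616] turn [-0.0015 -0.0001  0.1174]
bubble_mid [([0.5691, 0.1928, 0.1032], 0.49)]
pad_top []
level [([0.572, 0.192, 0.0524], 0.92)]
0 225 269 340
crop 0 259 2.5531914893617023
```

View pics/i.png

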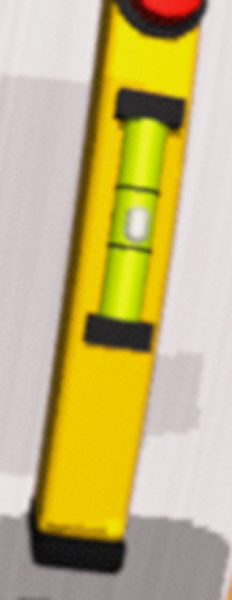

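Bubble spans rows 206–242 between the lines at rows 190 and 247: inside them, but about 1.5 mm towards the foot side. I quantify it before deciding on a correction.

Run:
```python
from h import *
cal=imaging.get_calibration('wrist');k=2.553;z=.103
w=lambda u,v:at_z(cal,259+u/k,v/k,z,True)
im=np.load('w.npy')
# profile along vial axis
a,b=np.array([259+147/k,125/k]),np.array([259+121/k,315/k])
t=np.linspace(0,1,160);P=a+(b-a)*t[:,None]
pr=np.mean([[cv2.remap(im,np.float32([[p[0]+o]]),np.float32([[p[1]]]),1)[0,0] for p in P] for o in(-1.5,0,1.5)],0)
W=np.array([at_z(cal,*p,z,True) for p in P]); s=np.linalg.norm(W-W[0],axis=1)*1e3
g=pr[:,1]; bl=pr[:,2]
print('dark',[(round(s[i],1),round(g[i])) for i in range(1,159) if g[i]<g[i-1] and g[i]<=g[i+1]])
th=bl>(bl.max()+np.median(bl))/2; print('bubble',s[th].min(),s[th].max(),(s*np.clip(bl-np.median(bl)-20,0,None)).sum()/np.clip(bl-np.median(bl)-20,0,None).sum())
E=[w(121,0),w(75,540)]
print(np.linalg.norm(w(137,190)-w(128,247)))
p,q=w(147,107),w(118,332); d=p-q; print('vial dir',np.arctan2(d[1],d[0]),(p+q)/2,(p+q)/2+.066*d/np.linalg.norm(d))
go((.506,.0243,.0905),.0884)
```

```text
dark [(np.float64(1.3), 239), (np.float64(4.0), 239), (np.float64(6.0), 239), (np.float64(7.6), 239), (np.float64(8.6), 239), (np.float64(9.9), 239), (np.float64(12.2), 239), (np.float64(17.4), 139), (np.float64(22.5), 216), (np.float64(26.4), 225), (np.float64(30.6), 177), (np.float64(33.1), 147), (np.float64(36.6), 239), (np.float64(37.9), 239), (np.float64(40.1), 238), (np.float64(42.1), 239), (np.float64(43.0), 239), (np.float64(43.7), 238), (np.float64(44.6), 239), (np.float64(45.2), 239), (np.float64(47.5), 239), (np.float64(48.1), 239)]
bubble 22.20602703167959 30.871123468994817 26.443247855671686
0.01537573013956976
vial dir 1.5435263825104348 [0.5661 0.1899 0.103 ] [0.5679 0.2559 0.103 ]
t 31.3 pos [0.5387 0.0995 0.1785] yaw 0.08848188031098742 q [ 0.0547  0.129   1.857  -0.0005  1.1578 -0.0336] grip -0.0001696051523221746
shift [-0.8993 -0.4884  1.101 ] turn [-0.0044  0.0007  0.0002]
```

Request:
{"method": "apply_moves", "body": {"plan": [[-0.2,-0.1,0,0,0,0,0],[-0.4,-0.2,0,0,0,0,0],[-0.6,-0.35,0.2,0,0,0,0],[-0.8,-0.5,0.4,0,0,0,0],[-0.9,-0.5,0.6,0,0,0,0]]}}

```text
time_s: 31.92
ee_pos: [0.5049, 0.0224, 0.1309]
tcp_rot: [[-0.085, 0.996, -0.0], [0.996, 0.085, -0.0], [-0.0, -0.0, -1.0]]
contact_force: [0.2, 0.5, 0.1]
grip_width: 0.0425
gripper_force: 0.0
```

Request:
{"method": "apply_moves", "body": {"plan": [[0,0,0.15,0,0,0,0],[0,0,0.35,0,0,0,0],[0,0,0.5,0,0,0,0],[0,0,0.5,0,0,0,0],[0,0,0.5,0,0,0,0.4]]}}

```text
time_s: 32.55
ee_pos: [0.5064, 0.0245, 0.0917]
tcp_rot: [[-0.088, 0.996, 0.0], [0.996, 0.088, -0.0], [-0.0, 0.0, -1.0]]
contact_force: [-0.5, -0.1, -0.9]
grip_width: 0.0261
gripper_force: 0.0
```

Request:
{"method": "apply_moves", "body": {"plan": [[0,0,0,0,0,0,0.7],[0,0,0,0,0,0,1],[0,0,0,0,0,0,1],[0,0,0,0,0,-0.1,1],[0,0,0,0,0,-0.2,1]]}}

```text
time_s: 33.17
ee_pos: [0.5048, 0.0243, 0.0921]
tcp_rot: [[-0.188, 0.982, -0.003], [0.982, 0.188, -0.0], [0.0, -0.003, -1.0]]
contact_force: [-4.5, -0.2, 5.2]
grip_width: 0.0137
gripper_force: 29.9
```

Request:
{"method": "apply_moves", "body": {"plan": [[0,0,0,0,0,-0.1,1],[0,0,0,0,0,-0.1,1],[0,0,0,0,0,-0.1,1],[0,0,0,0,0,-0.1,0.5],[0,0,0,0,0,-0.1,0]]}}

```text
time_s: 33.8
ee_pos: [0.5068, 0.0243, 0.0919]
tcp_rot: [[-0.235, 0.972, 0.002], [0.972, 0.235, -0.0], [-0.001, 0.002, -1.0]]
contact_force: [0.1, -0.1, -0.0]
grip_width: 0.0386
gripper_force: 0.0
```

Request:
{"method": "apply_moves", "body": {"plan": [[0,0,0,0,0,0,0],[0,0,-0.2,0,0,0,0],[0,0,-0.4,0,0,0,0],[0,0,-0.6,0,0,0,0],[0,0,-0.8,0,0,0,0]]}}

```text
time_s: 34.42
ee_pos: [0.5064, 0.0242, 0.1573]
tcp_rot: [[-0.236, 0.972, 0.001], [0.972, 0.236, -0.0], [-0.001, 0.001, -1.0]]
contact_force: [-0.2, 0.9, -0.3]
grip_width: 0.0424
gripper_force: 0.0
```

Run:
```python
from h import *
go((.549,.15,.19),0)
```

```text
t 34.425 pos [0.5064 0.0242 0.1573] yaw 0.2380004257847657 q [-0.0907  0.0678  1.9682 -0.      1.1041 -0.3287] grip 0.04241560544470344
shift [ 1.4021  0.8888 -0.4083] turn [0.0029 0.0007 0.476 ]
```

Request:
{"method": "apply_moves", "body": {"plan": [[0.1,0.05,-0.1,0,0,0,0],[0.2,0.15,-0.3,0,0,0,0.5],[0.4,0.25,-0.4,0,0,0,1],[0.55,0.35,-0.4,0,0,0,1],[0.7,0.44,-0.4,0,0,0,1]]}}

```text
time_s: 35.05
ee_pos: [0.5269, 0.0883, 0.1869]
tcp_rot: [[-0.236, 0.972, -0.001], [0.972, 0.236, -0.0], [0.0, -0.001, -1.0]]
contact_force: [-0.6, -0.8, -0.6]
grip_width: 0.0002
gripper_force: 0.0
```

Request:
{"method": "apply_moves", "body": {"plan": [[0.2,0.15,0,0,0,0.1,1],[0.4,0.25,0,0,0,0.2,1],[0.6,0.35,0,0,0,0.35,1],[0.7,0.44,0,0,0,0.47,1],[0.7,0.44,0,0,0,0.47,1]]}}

```text
time_s: 35.67
ee_pos: [0.5477, 0.1507, 0.1866]
tcp_rot: [[-0.005, 1.0, -0.002], [1.0, 0.005, -0.0], [-0.0, -0.002, -1.0]]
contact_force: [0.3, -0.4, -0.0]
grip_width: -0.0001
gripper_force: 0.0
```

Run:
```python
from lv import *
go((.57,.257,.15),0); look('j.png')
im=np.load('w.npy');cal=imaging.get_calibration('wrist')
hsv=cv2.cvtColor(im,cv2.COLOR_RGB2HSV)
red=((hsv[...,0]<6)|(hsv[...,0]>174))&(hsv[...,1]>180)&(hsv[...,2]>120)
k,l,st,c=cv2.connectedComponentsWithStats(red.astype('u1'))
for i in range(1,k):
    if st[i,4]>60: print(st[i],c[i],at_z(cal,*c[i],.107,True))
lime=(hsv[...,0]>28)&(hsv[...,0]<45)&(hsv[...,1]>150)
k,l,st,c=cv2.connectedComponentsWithStats(lime.astype('u1'));print([ (st[i],c[i]) for i in range(1,k) if st[i,4]>50])
```

```text
t 35.675 pos [0.5477 0.1507 0.1866] yaw 0.005189649300838925 q [ 0.1451  0.161   1.8042 -0.      1.178   0.1399] grip -9.316178717582302e-05
shift [1.3269 0.2869 0.4562] turn [-0.0032  0.0005  0.0104]
bubble_mid [([0.5667, 0.1922, 0.1009], 0.52), ([0.5704, 0.1911, 0.0556], 0.3)]
pad_top [([0.5683, 0.2559, 0.1084], 0.92)]
level [([0.5703, 0.1929, 0.052], 0.64)]
11 269 262 311
crop 1 252 2.158273381294964
[278  45  29  27 613] [292.2594  57.8858] [0.5706 0.2562 0.107 ]
[(array([ 276,  113,   21,   78, 1076], dtype=int32), array([285.7704, 150.7407]))]
```

Picture quota is used up; from here I go numerically: the bubble by intensity profile along the vial.

```bash
cat > bub.py <<'E'
from h import *
def bub(im,cal):
    hsv=cv2.cvtColor(im,cv2.COLOR_RGB2HSV)
    m=((hsv[...,0]>28)&(hsv[...,0]<45)&(hsv[...,1]>150)).astype('u1')
    k,l,st,c=cv2.connectedComponentsWithStats(cv2.morphologyEx(m,cv2.MORPH_CLOSE,np.ones((5,5))))
    i=1+np.argmax(st[1:,4]); v,u=np.nonzero(l==i); vx,vy,x0,y0=cv2.fitLine(np.c_[u,v].astype('f4'),cv2.DIST_L2,0,.01,.01).ravel()
    h=st[i,3]/2-1; t=np.arange(-h,h,.25)/vy; P=np.c_[x0+vx*t,y0+vy*t].astype('f4')
    pr=np.mean([cv2.remap(im,P[None,:,0]+o,P[None,:,1],1)[0].astype(float) for o in(-2,-1,0,1,2)],0)
    W=np.array([at_z(cal,*p,.103,True) for p in P]); s=np.linalg.norm(W-W[0],axis=1)*1e3
    g,b=pr[:,1],pr[:,2]; w=np.clip(b-np.median(b)-15,0,None)
    dk=[(round(s[i],1),round(g[i])) for i in range(2,len(g)-2) if g[i]==g[max(0,i-8):i+9].min() and g[i]<np.median(g)-20]
    print('dark',dk,'bubble',(s*w).sum()/w.sum(),s[w>w.max()/2][[0,-1]],'len',s[-1]); print('vial end/mid',W[0],W.mean(0))
E
python3 - <<'E'
from bub import *
bub(np.load('w.npy'),imaging.get_calibration('wrist'))
imaging.camera('top');print([(d['at'],d['score']) for d in place_of('top','pad_top')[:1]])
go((.5697,.256,.1575),0)
E
```

```text
dark [(np.float64(20.0), 123), (np.float64(24.3), 189), (np.float64(32.2), 185), (np.float64(35.9), 133)] bubble 28.24523429577873 [23.9182 32.7687] len 54.9210419516627
vial end/mid [0.5685 0.2181 0.103 ] [0.5674 0.1911 0.103 ]
[([0.564, -0.2662, 0.188], 0.24)]
t 36.025 pos [0.5478 0.1494 0.1874] yaw 0.0027492252223484445 q [ 0.1426  0.1588  1.8049 -0.0001  1.1781  0.1399] grip 0.0002604486335849325
shift [1.3323 0.2773 0.3739] turn [-0.0004  0.0002  0.0055]
```

Request:
{"method": "apply_moves", "body": {"plan": [[0.15,0.03,0,0,0,0,1],[0.3,0.06,0,0,0,0,1],[0.45,0.09,0,0,0,0,1],[0.6,0.12,0.05,0,0,0,1],[0.7,0.14,0.1,0,0,0,1]]}}

```text
time_s: 36.65
ee_pos: [0.5591, 0.2068, 0.1791]
tcp_rot: [[-0.004, 1.0, -0.0], [1.0, 0.004, -0.0], [-0.0, -0.0, -1.0]]
contact_force: [-0.1, -0.4, -0.5]
grip_width: -0.0004
gripper_force: 0.0
```

Request:
{"method": "apply_moves", "body": {"plan": [[0.15,0.03,0,0,0,0,1],[0.3,0.06,0.05,0,0,0,1],[0.45,0.1,0.1,0,0,0,1],[0.63,0.13,0.2,0,0,0,1],[0.63,0.13,0.25,0,0,0,1]]}}

```text
time_s: 37.28
ee_pos: [0.5689, 0.2572, 0.1585]
tcp_rot: [[-0.004, 1.0, -0.001], [1.0, 0.004, -0.0], [-0.0, -0.001, -1.0]]
contact_force: [0.2, 0.6, 0.2]
grip_width: -0.0005
gripper_force: 0.0
```

Request:
{"method": "apply_moves", "body": {"plan": [[0,0,0.05,0,0,0,1],[0,0,0.15,0,0,0,1],[0,0,0.25,0,0,0,1],[0,0,0.3,0,0,0,1],[0,0,0.3,0,0,0,1]]}}

```text
time_s: 37.9
ee_pos: [0.5689, 0.2559, 0.1349]
tcp_rot: [[-0.003, 1.0, -0.001], [1.0, 0.003, -0.0], [-0.0, -0.001, -1.0]]
contact_force: [0.2, -0.3, 0.4]
grip_width: -0.0004
gripper_force: 0.0
```

Run:
```python
from h import *
go((.570,.2563,.126),0)
print(monitor.state()['contact_force'])
for c in('wrist','scene'):
  imaging.camera(c)
  for n in('pad_top','level'): print(c,n,[(d['at'],d['score']) for d in place_of(c,n)[:2]])
```

```text
t 37.9 pos [0.5689 0.2559 0.1349] yaw 0.0027784859983173123 q [ 0.3103  0.3325  1.7004 -0.      1.1097  0.3075] grip -0.0004062728687540283
shift [0.0047 0.0137 0.111 ] turn [-0.002   0.0007  0.0056]
[ 0.2459 -0.2699  0.448 ]
wrist pad_top [([0.5666, 0.2601, 0.1083], 0.59)]
wrist level []
scene pad_top [([0.564, -0.2674, 0.1615], 0.16)]
scene level [([0.5719, 0.1921, 0.0543], 0.64)]
```

Centred over the pad; now ease down and watch the force.

Request:
{"method": "apply_moves", "body": {"plan": [[0,0.01,0.03,0,0,0,1],[0,0.01,0.06,0,0,0,1],[0,0.01,0.08,0,0,0,1],[0,0.01,0.1,0,0,0,1],[0,0.01,0.1,0,0,0,1]]}}

```text
time_s: 38.83
ee_pos: [0.5699, 0.2561, 0.1272]
tcp_rot: [[-0.003, 1.0, -0.0], [1.0, 0.003, -0.0], [-0.0, -0.0, -1.0]]
contact_force: [0.1, 0.3, -0.0]
grip_width: 0.0001
gripper_force: 0.0
```

Request:
{"method": "apply_moves", "body": {"plan": [[0,0,0.01,0,0,0,1],[0,0,0.02,0,0,0,1],[0,0,0.03,0,0,0,1],[0,0,0.03,0,0,0,1],[0,0,0.03,0,0,0,1]]}}

```text
time_s: 39.45
ee_pos: [0.5701, 0.2562, 0.1254]
tcp_rot: [[-0.003, 1.0, 0.0], [1.0, 0.003, 0.0], [0.0, 0.0, -1.0]]
contact_force: [-0.9, 0.3, 2.8]
grip_width: 0.0004
gripper_force: 1.2
```

Request:
{"method": "apply_moves", "body": {"plan": [[0,0,0.01,0,0,0,1],[0,0,0.02,0,0,0,1],[0,0,0.03,0,0,0,1],[0,0,0.04,0,0,0,1],[0,0,0.04,0,0,0,1]]}}

```text
time_s: 40.08
ee_pos: [0.5702, 0.2562, 0.1223]
tcp_rot: [[-0.003, 1.0, 0.0], [1.0, 0.003, 0.0], [0.0, 0.0, -1.0]]
contact_force: [-1.6, -0.5, 5.4]
grip_width: 0.0001
gripper_force: 2.7
```

Request:
{"method": "apply_moves", "body": {"plan": [[0,0,0.01,0,0,0,1],[0,0,0.02,0,0,0,1],[0,0,0.02,0,0,0,1],[0,0,0.02,0,0,0,1],[0,0,0.02,0,0,0,1]]}}

```text
time_s: 40.7
ee_pos: [0.5702, 0.2562, 0.1211]
tcp_rot: [[-0.003, 1.0, 0.0], [1.0, 0.003, 0.0], [0.0, 0.0, -1.0]]
contact_force: [-1.1, -0.3, 7.4]
grip_width: -0.0001
gripper_force: 3.3
```

Request:
{"method": "apply_moves", "body": {"plan": [[0,0,0.005,0,0,0,1],[0,0,0.01,0,0,0,1],[0,0,0.01,0,0,0,1],[0,0,0.01,0,0,0,1],[0,0,0.01,0,0,0,1]]}}

```text
time_s: 41.32
ee_pos: [0.5703, 0.2562, 0.1204]
tcp_rot: [[-0.003, 1.0, 0.0], [1.0, 0.003, -0.0], [-0.0, 0.0, -1.0]]
contact_force: [-2.1, -1.8, 8.1]
grip_width: 0.0
gripper_force: 3.6
```

Run:
```python
from bub import *
F=[]
for c in('scene','top','wrist'):
    im=imaging.camera(c); F.append(monitor.state()['contact_force'])
    for n in('bubble_mid','level','muffs','pad_top'): print(c,n,[(d['at'],d['score']) for d in place_of(c,n)[:1]])
    if c=='wrist': continue
    cal=imaging.get_calibration(c)
    hsv=cv2.cvtColor(im,cv2.COLOR_RGB2HSV)
    # project expected line positions & vial brightness profile
    s=np.linspace(-.03,.03,61); d=np.array([np.cos(1.5355),np.sin(1.5355),0])
    X=np.array([.5674,.1911,.103])+s[:,None]*d; C=(np.array(cal['R'])@X.T).T+cal['t']; uv=np.c_[C[:,0]/C[:,2]*cal['fx']+cal['cx'],C[:,1]/C[:,2]*cal['fy']+cal['cy']].astype('f4')
    b=cv2.remap(im,uv[None,:,0],uv[None,:,1],1)[0][:,2].astype(int); print(c,'blue every 2mm',b[::2])
print(F)
```

```text
scene bubble_mid [([0.5028, 0.0253, 0.0901], 0.34)]
scene level [([0.5712, 0.192, 0.0587], 0.94)]
scene muffs [([0.5657, -0.2617, 0.0173], 0.88)]
scene pad_top []
scene blue every 2mm [ 52  56  61  68  81  92 101  98  99 103  93  86  83 104 127 156 176 198
 171 108  58  49  55  61  65  67  67  68  65  51  39]
top bubble_mid [([0.3316, -0.1614, -0.0025], 0.74)]
top level [([0.5629, 0.1953, 0.056], 0.83)]
top muffs [([0.5625, -0.2652, 0.0217], 0.66)]
top pad_top []
top blue every 2mm [ 65  68  66  53  33  26  24  25  26  28  34  49  55  51  93 160 173 176
 116  62  45  32  25  21  20  19  19  18  17  31  44]
wrist bubble_mid []
wrist level []
wrist muffs []
wrist pad_top [([0.5673, 0.2591, 0.1052], 0.74)]
[array([-2.4537, -0.7783,  6.7121]), array([-3.0052, -2.1444,  7.3235]), array([-2.8794, -1.4718,  7.1116])]
```

Run:
```python
from bub import *
def prof(im):
    cal=imaging.get_calibration('scene')
    s=np.linspace(-.034,.034,273); d=np.array([np.cos(1.5355),np.sin(1.5355),0]);out=0
    for o in(-.003,0,.003):
        X=np.array([.5674+o,.1911,.103])+s[:,None]*d; C=(np.array(cal['R'])@X.T).T+cal['t']; uv=np.c_[C[:,0]/C[:,2]*cal['fx']+cal['cx'],C[:,1]/C[:,2]*cal['fy']+cal['cy']].astype('f4')
        out=out+cv2.remap(im,uv[None,:,0],uv[None,:,1],1)[0].astype(float)/3
    b=out[:,2]; w=np.clip(b-130,0,None); print('bubble',1e3*(s*w).sum()/w.sum(), 'R',out[::12,0].astype(int),'B',b[::12].astype(int))
a=cv2.imread('pics/s1.png')[:,:,::-1].copy()
prof(a); prof(imaging.camera('scene'))
```

```text
bubble 2.020090473656199 R [ 63  41  56 119 198 231 234 233 225 183 181 214 214 229 220 202 218 229
 235 237 201 126  75] B [ 34  45  56  66  81  92  94  94  88  71  99 167 167 160 125  82  84  90
  94  96  81  56  52]
bubble 3.042677012609115 R [ 51  37  54 117 196 229 231 230 223 201 196 195 199 193 153 138 163 175
 184 185 153  91  47] B [ 31  44  54  64  79  90  93  93  87  77  86 125 144 144  98  56  58  61
  65  65  55  38  32]
```

```bash
python3 -c "
from cell import bot,monitor
s=monitor.state();print(s['ee_pos'],s['contact_force'],s['time_s']);print(bot.hand_in())"
```

```text
[0.57030206 0.25620974 0.12045305] [-2.49327794 -0.95603127  7.64057587] 42.125
the job is handed in; nothing more can be done
None
```

I handed the job in at 42.1 s with the ear defenders hanging on the rail, the bubble about 0.3 mm off centre, and the pad held about 5.5 mm down (7.6 N). A coarse camera check showed the bubble still centred under the press; no verdict was returned.

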